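# Knock out and tube the lapped bushes

## Task

The brass bushes in the facing nest have been lapped and are to be put away: with the mallet in hand (never with the gripper itself), strike down the sprung peg of every pocket that holds a bush so that the bush is knocked up, and put the mallet back on its rubber mat. Flip open a tube in the rack for each bush, put one bush in each, and press the caps fully shut, leaving no tube open. Leave the other things on the bench where they are.

Things in the scene. Friction and masses are not known exactly. Their poses are not given: they have to be found in the camera images.
- nest: facing nest: fixed aluminium block 120 (x) by 220 (y) by 60 mm high. Origin: centre of its underside; its -x side faces the robot. In its top at x = +23 mm and y = +70, 0, -70 mm are pockets 0 to 2 of 26 mm bore, one of which may be empty; at x = -35 mm, same y, stands each pocket's knock-out peg, with a black line on the top from peg to pocket
- peg0: sprung steel knock-out peg of pocket 0: head 18 mm across, its top 24 mm above the origin. Up, as found, the origin is level with the block's top (60 mm). Travel 12 mm straight down; the over-centre spring resists with 8 N (and 60 N per m/s), falling to 0 at 6 mm down, then snaps it right down to stay; let go sooner it springs up. Going down it lifts the pocket's bush by 16 mm
- peg1: sprung steel knock-out peg of pocket 1: head 18 mm across, its top 24 mm above the origin. Up, as found, the origin is level with the block's top (60 mm). Travel 12 mm straight down; the over-centre spring resists with 8 N (and 60 N per m/s), falling to 0 at 6 mm down, then snaps it right down to stay; let go sooner it springs up. Going down it lifts the pocket's bush by 16 mm
- peg2: sprung steel knock-out peg of pocket 2: head 18 mm across, its top 24 mm above the origin. Up, as found, the origin is level with the block's top (60 mm). Travel 12 mm straight down; the over-centre spring resists with 8 N (and 60 N per m/s), falling to 0 at 6 mm down, then snaps it right down to stay; let go sooner it springs up. Going down it lifts the pocket's bush by 16 mm
- bush0: hexagonal brass bush (may be absent): 20 mm across flats, 23 across corners, 24 mm long, 58 g. Origin: centre of its lower end, z along its axis, flats facing its +x and every 60 degrees from there. Starts in pocket 0, upper end flush with the block's top; knocked up it stands 16 mm out of the pocket with 8 mm still in it
- bush1: hexagonal brass bush (may be absent): 20 mm across flats, 23 across corners, 24 mm long, 58 g. Origin: centre of its lower end, z along its axis, flats facing its +x and every 60 degrees from there. Starts in pocket 1, upper end flush with the block's top; knocked up it stands 16 mm out of the pocket with 8 mm still in it
- bush2: hexagonal brass bush (may be absent): 20 mm across flats, 23 across corners, 24 mm long, 58 g. Origin: centre of its lower end, z along its axis, flats facing its +x and every 60 degrees from there. Starts in pocket 2, upper end flush with the block's top; knocked up it stands 16 mm out of the pocket with 8 mm still in it
- rack: fixed aluminium rack 70 (x) by 230 (y) by 38 mm high with white flip-cap tubes 0 to 2 at y = +70, 0, -70 mm. Origin: centre of its underside; its -x side faces the robot. Each blue cap has a thumb tab 18 mm wide and 4 mm thick in front: shut, it reaches 15 mm beyond the tube's front (-x), its underside 1 mm above the rim, nothing below it down to the rack's top; lift it to open
- tube0 (a point): centre of the mouth of tube 0, 78 mm above the bench. The tube is 42 mm outside, 36 mm inside and 36 mm deep, and stands 40 mm out of the rack's top; axes as the rack's
- tube1 (a point): centre of the mouth of tube 1, 78 mm above the bench. The tube is 42 mm outside, 36 mm inside and 36 mm deep, and stands 40 mm out of the rack's top; axes as the rack's
- tube2 (a point): centre of the mouth of tube 2, 78 mm above the bench. The tube is 42 mm outside, 36 mm inside and 36 mm deep, and stands 40 mm out of the rack's top; axes as the rack's
- cap0 (a joint): angle of the blue cap of tube 0 (rad): 0 shut, as found; 1.75 open, standing and leaning back a little. Hinge along the rack's y, 24.5 mm to +x of the tube's axis, 1.5 mm above the rim. Disc 44 mm across, 5 mm thick, top 4 mm above the hinge line when shut. Over-centre hinge, at most 0.09 N m: below 0.7 rad it snaps shut, above it open. Shut it by pushing it over from its hinge side
- cap1 (a joint): angle of the blue cap of tube 1 (rad): 0 shut, as found; 1.75 open, standing and leaning back a little. Hinge along the rack's y, 24.5 mm to +x of the tube's axis, 1.5 mm above the rim. Disc 44 mm across, 5 mm thick, top 4 mm above the hinge line when shut. Over-centre hinge, at most 0.09 N m: below 0.7 rad it snaps shut, above it open. Shut it by pushing it over from its hinge side
- cap2 (a joint): angle of the blue cap of tube 2 (rad): 0 shut, as found; 1.75 open, standing and leaning back a little. Hinge along the rack's y, 24.5 mm to +x of the tube's axis, 1.5 mm above the rim. Disc 44 mm across, 5 mm thick, top 4 mm above the hinge line when shut. Over-centre hinge, at most 0.09 N m: below 0.7 rad it snaps shut, above it open. Shut it by pushing it over from its hinge side
- tab0 (a point): centre of cap 0's thumb tab, 52.5 mm from the hinge line; it is 16 mm long, away from the hinge, 18 wide and 4 thick. z is the cap's upward normal
- tab1 (a point): centre of cap 1's thumb tab, 52.5 mm from the hinge line; it is 16 mm long, away from the hinge, 18 wide and 4 thick. z is the cap's upward normal
- tab2 (a point): centre of cap 2's thumb tab, 52.5 mm from the hinge line; it is 16 mm long, away from the hinge, 18 wide and 4 thick. z is the cap's upward normal
- mallet: mallet, 0.36 kg, steel head with yellow nylon faces, 42 mm across and 58 mm from face to face, standing on one face. Origin: centre of the lower face, z along the head. Flat-sided wooden handle, 20 mm wide, 22 mm deep, to -x as far as 155 mm from the head's axis, its centre line 29 mm above the origin. Centre of mass 10 mm from the head's axis, on the handle's side
- mat: black rubber mat 240 (x) by 130 (y) by 3 mm on the bench, where the mallet is kept; origin at the centre of its underside
- acetal_bushing: bystander: black flanged bushing 38 mm across, 22 mm high, standing on the bench near the robot; origin under its centre
- receiver: bystander: gold-lacquered tube 58 mm long and 18 mm thick with a small foot, lying on the bench; origin under its middle
- bore_gauge: bystander: steel gauge 150 mm long with a 48 mm round dial, 14 mm high, lying on the bench at the far side; origin under its middle
Things that resemble listed ones, but are neither listed nor needed, are in the scene too. Of the things like the mallet, leave any that is pink; of the rest the larger one is meant.

How it is judged:
By the outcome, as a careful person would: the job done as asked, in the order asked, and still so for the second after the job is handed in, with the robot touching nothing.
Of bush0, bush1, bush2 only 2 to 3 are there at a start; the rules pass over those that are not, and their reading is None.
At some moment in a run one of mallet may be knocked a few centimetres aside while the robot is not near it.
Once in a run the grip may slacken for a moment while it holds something.
It also fails if it takes over 210 s, if anything falls off the work surface, if the arm or the gripper's body presses on something with over 40 N, if the wrist force passes 120 N, or if a joint passes its speed limit or range.

## Robot

A 6-joint arm with a two-finger parallel gripper is mounted at the origin on the work surface. World frame = base frame: x ahead of the robot, y to its left, z up, the work surface at z = 0. Lengths are in m, angles in rad, forces in N, time in s.
With the tool pointing down it reaches from about 0.375 to 0.9 m from the base axis. Payload 3.1 kg.
Tool frame: the origin (TCP) lies at the very end of the fingers, on their centre line; the grasp point (between the pads) lies 19 mm behind it; z points along the fingers, y is the line along which they close (so a half turn about z gives the same grasp; the last joint's range is limited). The gripper opens to 85 mm and grips with 20 to 120 N. Pads are 22 mm wide; open, the fingers measure 114 mm over their backs; the gripper's body (76 mm by 85 mm) begins 54 mm behind the grasp point. The pads swing forward as they close: fully open they stand 13 mm farther back than shut.
Start: joints at [1.085, 0.527, 1.433, -0, 1.181, -0.178], TCP at [0.189, 0.596, 0.231] pointing down, gripper open.
Joint ranges: [-3.08, 3.08], [-0.75, 2.2], [0.22, 2.44], [-1.43, 4.57], [0, 2.65], [-2.85, 2.85]. Speed limits (rad/s): [2.79, 2.79, 3.14, 3.14, 3.14, 3.14].

## Interface

Orientations are given as a unit quaternion [x, y, z, w].
In Python, from station import telemetry, snapshot, ticket gives the robot as it stands.
- The arm moves only by the tool move_arm, never from a script. Its argument "commands" is text: rows parted by semicolons, each of 7 numbers parted by spaces: the shift along the tool's x, y, z in mm, then the turn, a rotation vector about the tool's x, y, z in degrees, then the opening, from -1 (shut) to 1 (fully open). A call has exactly 5 rows; each row is the pose to reach, as a shift and turn from the pose commanded when the call began, along the tool's axes at that moment; what a row does not reach only later rows make up. A row lasts 1/8 s, in which the tool goes at most 62.5 mm and 10.7 degrees, less where a joint would pass 70% of its speed; a pose out of reach is approached as far as the arm can. A call with a gripper value outside its range is refused whole. The fingers move at their own pace and stop on an object; "grip_force" is the grip in N (left out, the last holds). Time passes only in rows, so rows that repeat a pose let the fingers close, or fill a call up. It gives the time, the measured TCP pose, the force, the opening and the grip force at its end, in the units of the state.
- telemetry.sense(): the state, without advancing time (a new reading comes with each control period).
- snapshot(name): name is "scene" or "side" or "wrist"; returns a dict with "image" (480x640x3 uint8, red, green, blue), "fx", "fy", "cx", "cy" (pixels), "pose" (4x4, takes a point from camera to world coordinates). Camera axes: x right, y down, z forward; pixel columns grow to the right and rows downward; lengths in m; the calibration is good to about 2 mm. A picture is of the moment at which its call begins. There is no depth.
- ticket.sign_off(): hands the job in; it is judged then, once.
The state is a dict: "t": time; "q": joint angles; "qd": joint speeds; "tau": joint torques, N m; "tcp_pos": TCP position; "tool_rot": TCP orientation; "force": force on the tool from outside, world axes, zero at the start; "ft_torque": the same for the moment, N m; "finger_gap": opening from 0.0 (shut) to 1.0 (fully open); "gripper_force": force on a finger pad.
Only numpy, scipy, OpenCV 4.12 (cv2) and the standard library are available. Lean on these libraries where they do the work, as an engineer would, in place of code of your own. Each camera call takes 0.05 s, during which the arm holds its last target. There are 200 camera calls.

## Working session

There is one attempt and no reset: what is moved stays moved. The work goes in short steps, Python scripts to look and compute and a tool call to move; the robot and the scene stay as the last step left them, time stands still between calls to the robot, and variables do not carry over. Pictures are saved under pics/ and viewed, at most 14 in all, crops included, and the job is handed in when it is done.

Besides the shell and the picture viewer there is one more tool, called after "Request:" as a command line: name --argument value ..., lists and objects as JSON in quotes. move_arm: Moves the arm, as the interface text tells. Its arguments: {"type":"object","properties":{"commands":{"type":"string"},"grip_force":{"type":"number"}},"required":["commands"]}

```bash
ls; mkdir -p pics; cat > h.py <<'E'
import numpy as np, cv2, json
from scipy.spatial.transform import Rotation as R
from station import telemetry, snapshot, ticket
def snap(name, f):
    s=snapshot(name); cv2.imwrite('pics/'+f+'.png', s['image'][:,:,::-1])
    np.savez('pics/'+f+'.npz', **{k:np.array(v) for k,v in s.items()}); return s
def load(f): return np.load('pics/'+f+'.npz')
def ray(s,u,v):
    P=np.array(s['pose']); d=P[:3,:3]@np.array([(u-s['cx'])/s['fx'],(v-s['cy'])/s['fy'],1]); return P[:3,3],d/np.linalg.norm(d)
def tri(*obs):
    A=np.zeros((3,3));b=np.zeros(3);rs=[ray(*o) for o in obs]
    for o,d in rs:
        M=np.eye(3)-np.outer(d,d);A+=M;b+=M@o
    p=np.linalg.solve(A,b); return p,[np.linalg.norm((np.eye(3)-np.outer(d,d))@(p-o))*1e3 for o,d in rs]
def atz(s,u,v,z):
    o,d=ray(s,u,v); return o+d*(z-o[2])/d[2]
def proj(s,p):
    P=np.array(s['pose']); c=P[:3,:3].T@(np.array(p)-P[:3,3]); return np.array([s['fx']*c[0]/c[2]+s['cx'],s['fy']*c[1]/c[2]+s['cy']])
def crop(f,x,y,w,h,out,k):
    im=cv2.imread('pics/'+f+'.png')[y:y+h,x:x+w]; cv2.imwrite('pics/'+out+'.png',cv2.resize(im,None,fx=k,fy=k,interpolation=cv2.INTER_CUBIC))
def rel(pos,yaw=None,rot=None):
    "shift (mm) and turn (deg) in tool axes from the present pose to a target; yaw: tool-down with tool y axis at that world angle"
    s=telemetry.sense(); Rc=R.from_quat(s['tool_rot']); d=Rc.inv().apply(np.array(pos)-s['tcp_pos'])*1e3
    Rt=rot if rot is not None else down(yaw) if yaw is not None else Rc
    return np.round(d,1),np.round((Rc.inv()*Rt).as_rotvec(degrees=True),1)
def down(yaw):
    y=np.array([np.cos(yaw),np.sin(yaw),0]);z=np.array([0,0,-1.]);x=np.cross(y,z); return R.from_matrix(np.stack([x,y,z],1))
E
python3 - <<'E'
from h import *
a=snap('scene','sc0');b=snap('side','si0')
cv2.imwrite('pics/both.png',np.vstack([cv2.imread('pics/sc0.png'),cv2.imread('pics/si0.png')])[::1] if 0 else cv2.imread('pics/sc0.png'))
for s in(a,b): print(s['fx'],np.round(s['pose'],3))
s=telemetry.sense(); print({k:np.round(v,3) for k,v in s.items()})
print(R.from_quat(s['tool_rot']).as_matrix().round(3))
E
```

```text
pics
487.4008137362228 [[ 0.195  0.806 -0.559  1.192]
 [ 0.981 -0.151  0.125 -0.156]
 [ 0.016 -0.573 -0.82   1.01 ]
 [ 0.     0.     0.     1.   ]]
564.4735169830511 [[ 0.683 -0.397  0.613 -0.062]
 [-0.73  -0.343  0.591 -0.633]
 [-0.025 -0.852 -0.524  0.621]
 [ 0.     0.     0.     1.   ]]
{'t': np.float64(0.1), 'q': array([ 1.086,  0.528,  1.434,  0.   ,  1.181, -0.178]), 'qd': array([ 0.   , -0.003, -0.003, -0.001,  0.001,  0.   ]), 'tau': array([-1.0000e-03, -4.4331e+01, -1.7859e+01, -0.0000e+00,  4.0000e-03,
       -0.0000e+00]), 'tcp_pos': array([0.188, 0.595, 0.23 ]), 'tool_rot': array([ 0.153,  0.988, -0.001, -0.   ]), 'force': array([0.712, 0.125, 0.066]), 'ft_torque': array([-0.013,  0.05 ,  0.02 ]), 'gripper_force': np.float64(0.0), 'finger_gap': np.float64(1.001)}
[[-0.953  0.302 -0.001]
 [ 0.302  0.953 -0.002]
 [ 0.    -0.002 -1.   ]]
```

View pics/sc0.png

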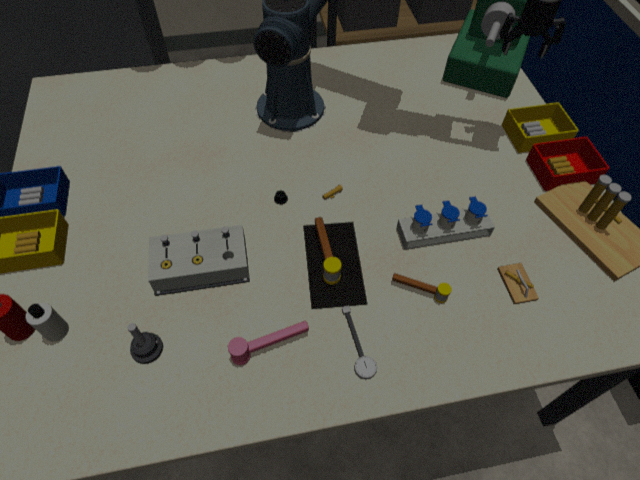

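View pics/si0.png

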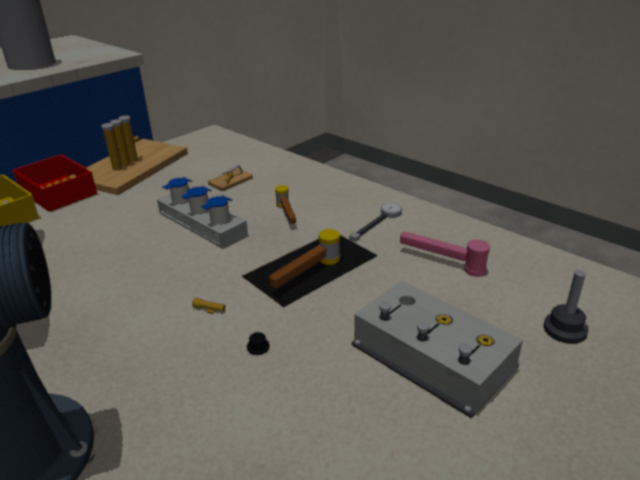

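The scene view shows the nest at (198,258), with bushes at (166,264) and (197,260) and the far pocket near (228,235) apparently empty. The rack is at (445,225). There are three mallets: on the mat (332,270), a small one (440,290) and a pink one (240,348). The one on the mat fits, being larger and not pink. Next I'll enlarge these.

```bash
python3 - <<'E'
from h import *
def c(f,x,y,w,h): return cv2.resize(cv2.imread(f'pics/{f}.png')[y:y+h,x:x+w],(400,300),interpolation=cv2.INTER_CUBIC)
cv2.imwrite('pics/cmp1.png',np.vstack([np.hstack([c('sc0',140,215,120,90),c('sc0',390,175,120,90)]),np.hstack([c('si0',340,275,200,150),c('si0',140,160,120,90)])]))
E
```

```text
(no output)
```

View pics/cmp1.png

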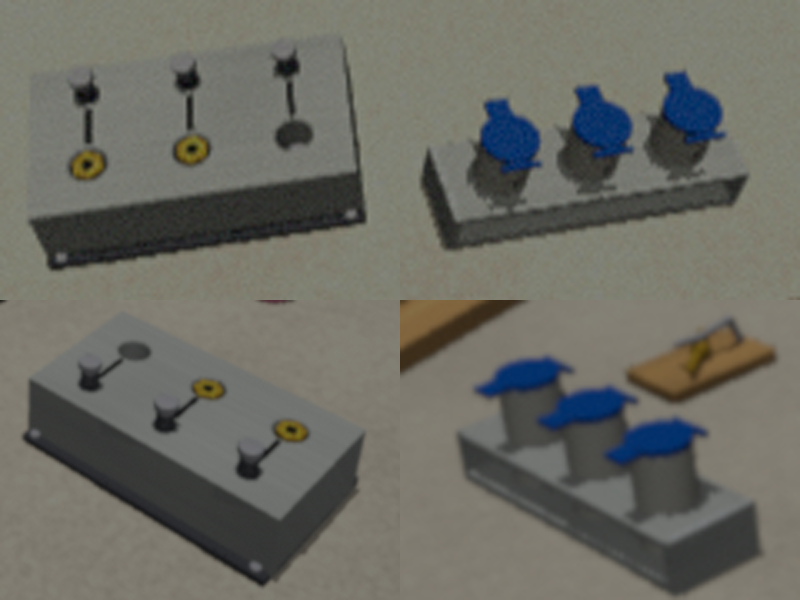

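```bash
cat >> h.py <<'E'
from scipy.optimize import least_squares
def fit(obs,x0):
    "obs: (snap, local point, (u,v)); pose x,y,yaw; z fitted as offset too"
    def f(p):
        r=[]
        for s,l,uv in obs:
            c,sn=np.cos(p[2]),np.sin(p[2]); r.append(proj(s,[p[0]+c*l[0]-sn*l[1],p[1]+sn*l[0]+c*l[1],l[2]+p[3]])-uv)
        return np.ravel(r)
    r=least_squares(f,x0,loss='soft_l1'); return r.x,np.round(r.fun.reshape(-1,2),1)
E
python3 - <<'E'
from h import *
a=load('sc0');b=load('si0')
o=[]
for i,y in enumerate((.07,0,-.07)):
    o+=[(a,(.023,y,.06),[(228.2,255.5),(197.3,260),(166.1,264.2)][i]),(b,(.023,y,.06),[(407,300.5),(444,319),(485.5,340)][i])]
    o+=[(a,(-.035,y,.084),[(225.2,229.1),(195.2,234.5),(164.6,238.4)][i]),(b,(-.035,y,.084),[(385,306),(422.5,327),(464.5,348.5)][i])]
for l,u,v in [((-.06,-.11,.06),(149,237),(480,385)),((-.06,.11,.06),(243,226),(355,315)),((.06,.11,.06),(248,267.5),(401.5,281.5)),((.06,-.11,.06),(149,280),(522.5,341.5))]:
    o+=[(a,l,u),(b,l,v)]
p,r=fit(o,[.6,-.3,0,0]);print('nest',p.round(4));print(r.tolist())
print(tri((a,228.2,255.5),(b,407,300.5)),tri((a,166.1,264.2),(b,485.5,340)))
o=[]
for i,y in enumerate((.07,0,-.07)):
    o+=[(a,(0.0025,y,.0835),[(477.9,208.6),(450.9,213.4),(422.4,216.4)][i]),(b,(0.0025,y,.0835),[(179,182),(199,191),(218,201.4)][i])]
    o+=[(a,(-.036,y,.081),[(473.1,198.4),(446.4,202.6),(419,206.8)][i]),(b,(-.036,y,.081),[(164,187),(183.5,197),(203,208)][i])]
for l,u in [((-.035,-.115,.038),(398.4,219.4)),((.035,-.115,.038),(408,241)),((.035,.115,.038),(494.1,228.1))]: o+=[(a,l,u)]
p,r=fit(o,[.6,.3,0,0]);print('rack',p.round(4));print(r.tolist())
for n,u,v,z in [('mallet head',334,265,.058),('handle tip',320,220,.035),('mat',(332),265,.003),('flange',281,197,.01),('recv',332,192,.01),('gauge',358,340,.01),('small',440,290,.03),('pink',240,348,.04)]: print(n,atz(a,u,v,z).round(3))
def c(f,x,y,w,h): return cv2.resize(cv2.imread(f'pics/{f}.png')[y:y+h,x:x+w],(400,400),interpolation=cv2.INTER_CUBIC)
cv2.imwrite('pics/cmp2.png',np.hstack([c('sc0',285,205,100,100),c('si0',240,215,140,140)]))
E
```

```text
nest [ 0.5279 -0.3023 -0.0196 -0.0032]
[[0.1, 0.5], [0.1, 0.3], [-0.1, 0.8], [0.0, -0.3], [0.4, 0.3], [0.0, 0.8], [-0.4, -0.6], [0.5, -1.0], [0.5, 0.4], [-0.7, 0.8], [-0.5, -0.4], [0.6, 0.1], [0.5, 0.5], [-0.9, 0.7], [-0.4, -0.7], [-0.7, -0.6], [-1.0, -0.5], [-0.4, -0.5], [-0.8, 1.0], [0.0, -0.8]]
(array([ 0.55164043, -0.23278489,  0.05791372]), [np.float64(0.1277359115625143), np.float64(0.1277359115625314)]) (array([ 0.54966715, -0.37342399,  0.05862812]), [np.float64(0.09510660818215681), np.float64(0.09510660818221948)])
rack [ 0.542   0.3092 -0.0083 -0.0025]
[[0.6, 0.6], [0.3, -0.6], [-0.5, -0.5], [0.7, 1.3], [0.4, -0.2], [-0.9, -0.3], [-0.6, -0.9], [-0.2, 1.0], [1.2, 0.8], [0.2, -0.7], [-0.3, -1.3], [0.3, 0.4], [0.1, -0.4], [-1.5, 0.6], [1.2, 0.1]]
mallet head [0.622 0.003 0.058]
handle tip [ 0.473 -0.     0.035]
mat [0.588 0.007 0.003]
flange [ 0.36  -0.083  0.01 ]
recv [0.368 0.054 0.01 ]
gauge [0.791 0.022 0.01 ]
small [0.716 0.232 0.03 ]
pink [ 0.774 -0.23   0.04 ]
```

View pics/cmp2.png

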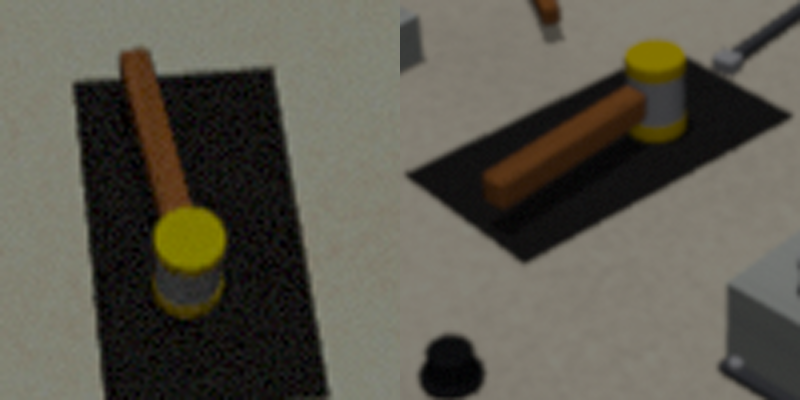

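The mat mallet is confirmed: it has a brown handle, is larger than the one at (440,290), and isn't pink. Its head top is at scene (332.5,264.8) and side (329.2,236), and the handle end is at scene (318.8,218.8) and side (275,276). Pocket 0 is empty; bushes 1 and 2 are there.

```bash
python3 - <<'E'
from h import *
a=load('sc0');b=load('si0')
h=tri((a,332.5,264.75),(b,329.2,236));e=tri((a,318.8,218.8),(b,275,276));print(h,e)
d=h[0]-e[0];yaw=np.arctan2(d[1],d[0]);print(yaw,np.hypot(d[0],d[1]))
print(rel([h[0][0]-.10,h[0][1]-.0,.25],yaw+np.pi/2))
E
```

```text
(array([ 0.6201546 , -0.00081342,  0.05588851]), [np.float64(0.7409891660786202), np.float64(0.7409891660786485)]) (array([ 0.47343667, -0.00385023,  0.04133039]), [np.float64(0.5029878649155985), np.float64(0.5029878649155655)])
0.02069529716453272 0.14674935309614842
(array([-496.3, -468.1,  -18.8]), array([ -0.1,  -0. , -18.8]))
```

Request:
move_arm --commands "-45 -42 -2 0 0 -4 1; -90 -85 -4 0 0 -8 1; -135 -127 -6 0 0 -12 1; -180 -170 -8 0 0 -16 1; -225 -212 -10 0 0 -18.8 1"

```text
t: 0.72
tcp_pos: [0.3397, 0.3239, 0.2412]
tool_rot: [-0.012, 1.0, -0.0, -0.0]
force: [0.5, 0.7, -0.0]
finger_gap: 0.998
gripper_force: 0.0
```

```bash
python3 - <<'E'
from h import *
print(telemetry.sense()['tcp_pos'],rel([.52,0,.25],.02+np.pi/2))
E
```

```text
[0.33970444 0.32393477 0.24122895] (array([-172.6, -328.1,   -8.7]), array([-0. , -0. ,  0.2]))
```

Request:
move_arm --commands "-35 -65 -2 0 0 0 1; -70 -130 -4 0 0 0 1; -105 -195 -6 0 0 0 1; -140 -260 -8 0 0 0 1; -172 -315 -9 0 0 0 1"

```text
t: 1.35
tcp_pos: [0.4947, 0.0526, 0.2493]
tool_rot: [-0.01, 1.0, 0.0, -0.0]
force: [1.6, 0.2, -0.5]
finger_gap: 0.999
gripper_force: 0.0
```

```bash
python3 - <<'E'
from h import *
w=snap('wrist','w1');print(np.round(w['pose'],3),w['fx'],telemetry.sense()['tcp_pos'])
snap('scene','sc1')
E
```

```text
[[-0.021  0.963  0.268  0.428]
 [ 1.     0.02   0.006  0.051]
 [ 0.     0.268 -0.963  0.391]
 [ 0.     0.     0.     1.   ]] 415.39440154498084 [0.5007028  0.04567761 0.24986037]
```

View pics/w1.png

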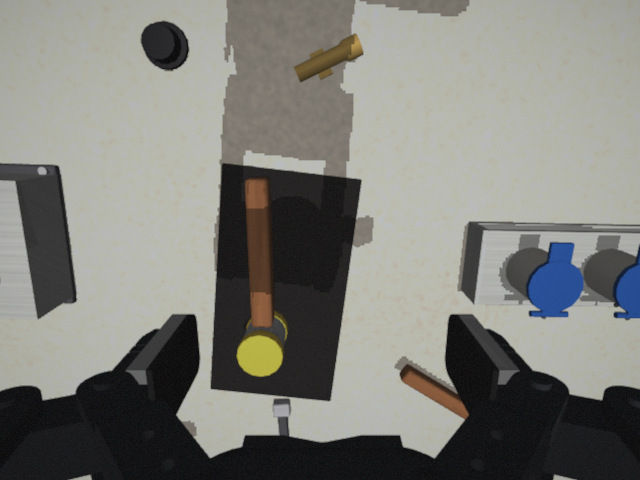

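The wrist view shows the mallet head top at (260,354), the handle end top at (258,182) and the handle near the head at (261,325). Tube 2's cap is at (555,287).

```bash
python3 - <<'E'
from h import *
a=load('sc0');b=load('si0');w=load('w1')
print(tri((a,332.5,264.75),(b,329.2,236),(w,260,354)))
H=atz(w,260,354,.061);E=atz(w,257.5,181,.043);N=atz(w,261,322,.043);print(H,E,N)
d=N-E;yaw=np.arctan2(d[1],d[0]);print(yaw,H-N)
g=H-.047*np.array([np.cos(yaw),np.sin(yaw),0]);print(g)
print('above',rel([g[0],g[1],.10],yaw+np.pi/2),'down',rel([g[0],g[1],.014],yaw+np.pi/2))
E
```

```text
(array([ 6.20351517e-01, -5.87524682e-04,  5.58816966e-02]), [np.float64(0.701249301797272), np.float64(0.8458490778180129), np.float64(0.3754152463491221)])
[6.17649790e-01 5.02805557e-04 6.10000000e-02] [ 0.46734438 -0.0012713   0.043     ] [ 0.59529893 -0.00073471  0.043     ]
0.004193546691324545 [0.02235086 0.00123752 0.018     ]
[5.70650203e-01 3.05709440e-04 6.10000000e-02]
above (array([-70.9, -49.5, 150. ]), array([-0.1,  0.3,  0.6])) down (array([-70.5, -49.3, 236. ]), array([-0.1,  0.3,  0.6]))
```

Request:
move_arm --commands "-20 -15 30 0 0 0 1; -40 -30 60 0 0 0.6 1; -55 -42 90 0 0 0.6 1; -55 -42 90 0 0 0.6 1; -55 -42 90 0 0 0.6 1"

```text
t: 2.08
tcp_pos: [0.5494, 0.0145, 0.1598]
tool_rot: [-0.006, 1.0, 0.0, -0.0]
force: [0.7, 0.2, -0.3]
finger_gap: 0.999
gripper_force: 0.0
```

```bash
python3 - <<'E'
from h import *
w=snap('wrist','w2'); print(telemetry.sense()['tcp_pos'])
g=[.5707,.0003];yaw=.0042
print(rel([g[0],g[1],.014],yaw+np.pi/2), proj(w,[.6177,.0005,.061]),proj(w,[.4673,-.0013,.043]))
E
```

```text
[0.54967419 0.01449723 0.16037852]
(array([-20.8, -14.5, 146.4]), array([0. , 0. , 0.4])) [298.63666404 350.45980745] [296.25105854 105.90960931]
```

View pics/w2.png

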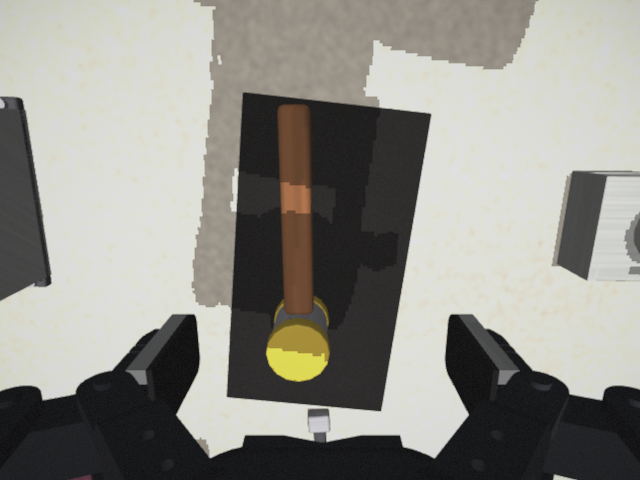

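This confirms the mallet: head (298,351) and handle end (294,106), within 2 px of the predictions. I'll go down and grip.

Request:
move_arm --commands "-10 -8 40 0 0 0.5 1; -20.5 -14.5 85 0 0 1 0.6; -20.5 -14.5 125 0 0 1 0.3; -20.5 -14.5 146 0 0 1 0.2; -20.5 -14.5 146 0 0 1 0" --grip_force 100

```text
t: 2.75
tcp_pos: [0.5699, 0.0002, 0.0132]
tool_rot: [0.003, 1.0, 0.0, -0.001]
force: [-0.5, 0.1, 1.0]
finger_gap: 0.499
gripper_force: 0.0
```

Request:
move_arm --commands "0 0 0 0 0 0 -1; 0 0 0 0 0 0 -1; 0 0 0 0 0 0 -1; 0 0 0 0 0 0 -1; 0 0 0 0 0 0 -1" --grip_force 110

```text
t: 3.38
tcp_pos: [0.5717, -0.0005, 0.0154]
tool_rot: [0.003, 1.0, -0.0, 0.002]
force: [-1.1, 0.6, 6.5]
finger_gap: 0.215
gripper_force: 107.4
```

Request:
move_arm --commands "0 0 -15 0 0 0 -1; 0 0 -40 0 0 0 -1; 0 0 -75 0 0 0 -1; 0 0 -110 0 0 0 -1; 10 -25 -145 0 0 0 -1"

```text
t: 4.0
tcp_pos: [0.5602, -0.0245, 0.16]
tool_rot: [0.002, 1.0, 0.0, 0.0]
force: [0.7, -0.4, -4.1]
finger_gap: 0.218
gripper_force: 107.9
```

Request:
move_arm --commands "20 -45 0 0 0 0 -1; 45 -95 0 0 0 0 -1; 70 -145 0 0 0 0 -1; 95 -195 0 0 0 0 -1; 110 -240 0 0 0 0 -1"

```text
t: 4.62
tcp_pos: [0.4469, -0.2658, 0.1588]
tool_rot: [0.004, 1.0, 0.0, -0.001]
force: [0.3, -0.6, -4.4]
finger_gap: 0.215
gripper_force: 107.9
```

```bash
python3 - <<'E'
from h import *
w=snap('wrist','w3'); s=snap('side','si3'); a=snap('scene','sc3'); print(telemetry.sense()['tcp_pos'])
print(rel([.447,-.3016,.12]),rel([.447,-.3016,.12],np.pi/2))
def c(f,x,y,w,h): return cv2.resize(cv2.imread(f'pics/{f}.png')[y:y+h,x:x+w],(400,300),interpolation=cv2.INTER_CUBIC)
cv2.imwrite('pics/cmp3.png',np.vstack([np.hstack([c('w3',0,0,640,480),c('w3',100,150,400,300)]),np.hstack([c('si3',320,220,240,180),c('sc3',140,190,160,120)])]))
E
```

```text
[ 0.44804986 -0.26721194  0.15897372]
(array([  0.7, -34.4,  39. ]), array([0., 0., 0.])) (array([  0.7, -34.4,  39. ]), array([-0.1,  0. , -0.6]))
```

View pics/cmp3.png

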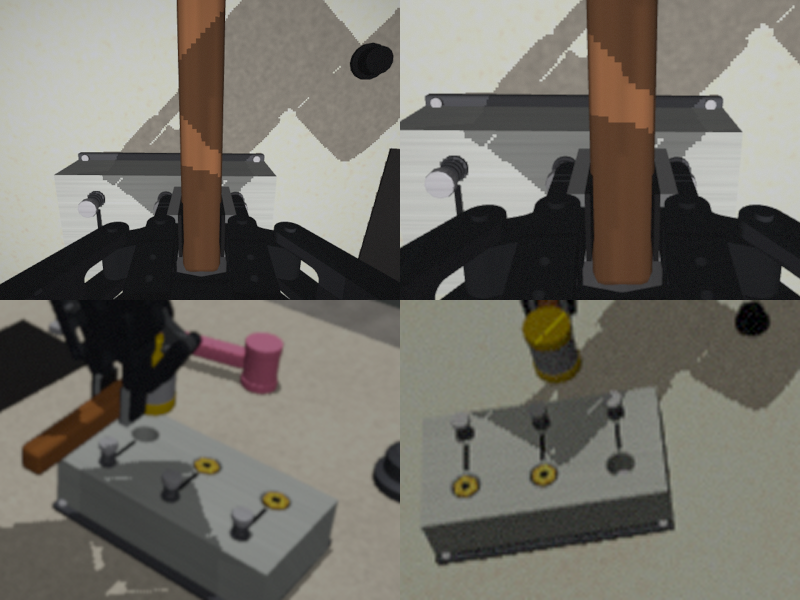

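In the wrist picture, peg 2's top is at (146,333) and the nest's front +y top corner is at (441,281). The mallet is held level.

```bash
python3 - <<'E'
from h import *
w=load('w3');print(atz(w,146,333,.084),atz(w,441,281,.06), 'expected',[.4915,-.3716],[.5279-.06+.0196*.11,-.3023+.0012+.11])
E
```

```text
[ 0.48974433 -0.36660367  0.084     ] [ 0.46818148 -0.19249983  0.06      ] expected [0.4915, -0.3716] [0.47005600000000003, -0.19110000000000005]
```

Request:
move_arm --commands "0.5 -17 10 0 0 -0.6 -1; 0.5 -34 39 0 0 -0.6 -1; 0.5 -34 56 0 0 -0.6 -1; 0.5 -34 62 0 0 -0.6 -1; 0.5 -34 68 0 0 -0.6 -1"

```text
t: 5.4
tcp_pos: [0.4483, -0.2982, 0.0905]
tool_rot: [-0.003, 1.0, 0.0, -0.0]
force: [-1.5, 0.4, -0.3]
finger_gap: 0.214
gripper_force: 108.9
```

Request:
move_arm --commands "0 0 4 0 0 0 -1; 0 0 8 0 0 0 -1; 0 0 8 0 0 0 -1; 0 0 0 0 0 0 -1; 0 0 -25 0 0 0 -1"

```text
t: 6.02
tcp_pos: [0.4477, -0.2981, 0.1148]
tool_rot: [-0.002, 1.0, 0.001, -0.001]
force: [-0.4, -0.0, -3.8]
finger_gap: 0.212
gripper_force: 108.1
```

```bash
python3 - <<'E'
from h import *
s=snap('side','si4'); a=snap('scene','sc4'); print(telemetry.sense()['tcp_pos'])
print(rel([.447,-.3706,.115]))
def c(f,x,y,w,h): return cv2.resize(cv2.imread(f'pics/{f}.png')[y:y+h,x:x+w],(400,300),interpolation=cv2.INTER_CUBIC)
cv2.imwrite('pics/cmp4.png',np.hstack([c('si4',320,220,240,180),c('sc4',140,190,160,120)]))
E
```

```text
[ 0.44992615 -0.30018365  0.11738664]
(array([  3.2, -70.4,   2.7]), array([0., 0., 0.]))
```

View pics/cmp4.png

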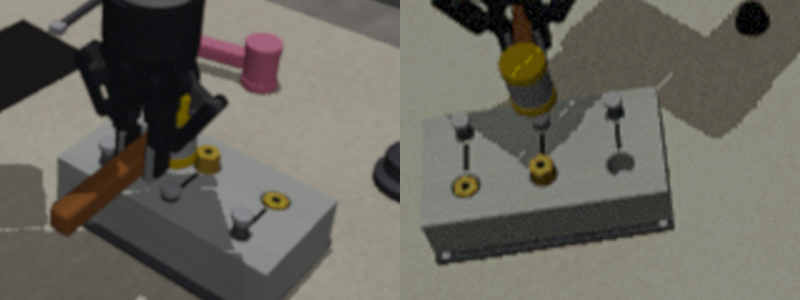

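Bush 1 has been knocked up and peg 1 is down. Peg 2 is next.

Request:
move_arm --commands "1 -20 0 0 0 0 -1; 2 -45 0 0 0 0 -1; 3 -70 3 0 0 0 -1; 3 -70 15 0 0 0 -1; 3 -70 21 0 0 0 -1"

```text
t: 6.75
tcp_pos: [0.4452, -0.3705, 0.0938]
tool_rot: [-0.001, 1.0, -0.001, 0.0]
force: [-2.7, -3.3, 3.2]
finger_gap: 0.215
gripper_force: 109.5
```

Request:
move_arm --commands "0 0 5 0 0 0 -1; 0 0 10 0 0 0 -1; 0 0 13 0 0 0 -1; 0 0 13 0 0 0 -1; 0 0 -25 0 0 0 -1"

```text
t: 7.38
tcp_pos: [0.4436, -0.3654, 0.1176]
tool_rot: [-0.002, 1.0, 0.004, -0.003]
force: [-0.0, -0.7, -3.6]
finger_gap: 0.212
gripper_force: 108.7
```

```bash
python3 - <<'E'
from h import *
s=snap('side','si5'); a=snap('scene','sc5'); print(telemetry.sense()['tcp_pos'])
print(rel([.447,-.26,.165]))
def c(f,x,y,w,h): return cv2.resize(cv2.imread(f'pics/{f}.png')[y:y+h,x:x+w],(400,300),interpolation=cv2.INTER_CUBIC)
cv2.imwrite('pics/cmp5.png',np.vstack([np.hstack([c('si5',320,220,240,180),c('sc5',140,190,160,120)]),np.hstack([c('sc5',260,200,160,120),c('sc5',380,160,160,120)])]))
E
```

```text
[ 0.44707597 -0.3693455   0.12213952]
(array([ -0.6, 109.2, -43.3]), array([0., 0., 0.]))
```

View pics/cmp5.png

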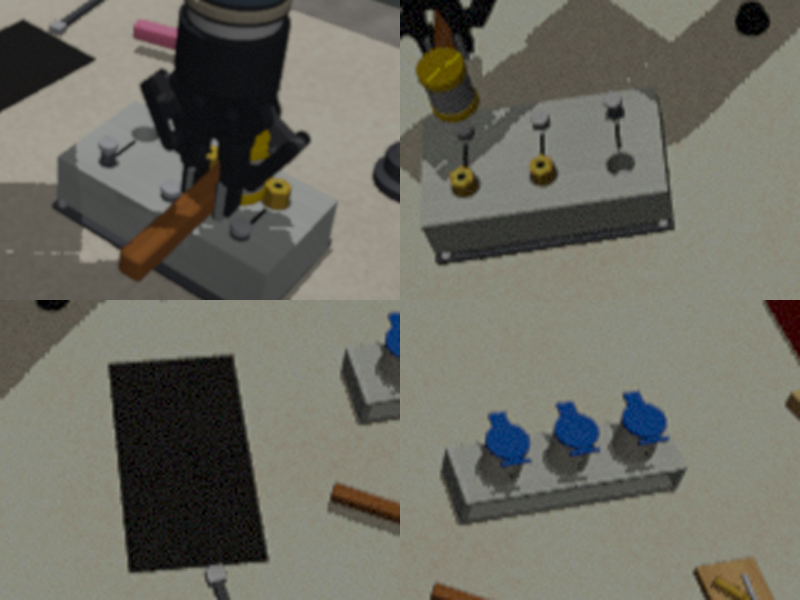

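Both bushes stand up, at scene tiles (462,180) and (541,168), and the mat is free. I'll take the mallet back.

Request:
move_arm --commands "0 0 -25 0 0 0 -1; 0 20 -45 0 0 0 -1; -10 65 -45 0 0 0 -1; -28 115 -45 0 0 0 -1; -46 165 -45 0 0 0 -1"

```text
t: 8.1
tcp_pos: [0.4901, -0.2009, 0.1628]
tool_rot: [-0.002, 1.0, 0.001, -0.001]
force: [0.5, 0.2, -2.9]
finger_gap: 0.213
gripper_force: 108.9
```

Request:
move_arm --commands "-17 50 0 0 0 0 -1; -34 100 0 0 0 0 -1; -51 150 0 0 0 0 -1; -68 195 0 0 0 0 -1; -73 205 0 0 0 0 -1"

```text
t: 8.72
tcp_pos: [0.5621, 0.0055, 0.1627]
tool_rot: [-0.004, 1.0, 0.001, -0.002]
force: [-0.1, 0.2, -3.6]
finger_gap: 0.213
gripper_force: 109.6
```

Request:
move_arm --commands "0 0 0 0 0 0 -1; 0 0 0 0 0 0 -1; 0 0 30 0 0 0 -1; 0 0 60 0 0 0 -1; 0 0 60 0 0 0 -1"

```text
t: 9.35
tcp_pos: [0.5606, 0.0006, 0.1023]
tool_rot: [-0.001, 1.0, 0.001, -0.003]
force: [-0.8, -0.0, -4.1]
finger_gap: 0.21
gripper_force: 109.3
```

```bash
python3 - <<'E'
from h import *
w=snap('wrist','w6'); snap('side','si6'); snap('scene','sc6'); print(telemetry.sense()['tcp_pos'])
print(rel([.5717,.003,.0155],np.pi/2))
def c(f,x,y,w,h): return cv2.resize(cv2.imread(f'pics/{f}.png')[y:y+h,x:x+w],(400,300),interpolation=cv2.INTER_CUBIC)
cv2.imwrite('pics/cmp6.png',np.vstack([np.hstack([c('w6',0,0,640,480),c('sc6',270,200,140,105)]),np.hstack([c('si6',210,160,200,150),c('si6',140,150,120,90)])]))
a=load('sc0');C=[atz(a,*u,.003) for u in((304,226),(353.2,222),(366.4,304),(312,308.4))];print(np.round(C,3),np.mean(C,0))
E
```

```text
[0.56388281 0.00067047 0.1053562 ]
(array([-7.6,  2.4, 89.9]), array([-0. ,  0.1,  0.1]))
[[ 0.46  -0.039  0.003]
 [ 0.471  0.088  0.003]
 [ 0.706  0.063  0.003]
 [ 0.694 -0.062  0.003]] [0.58294835 0.01250982 0.003     ]
```

View pics/cmp6.png

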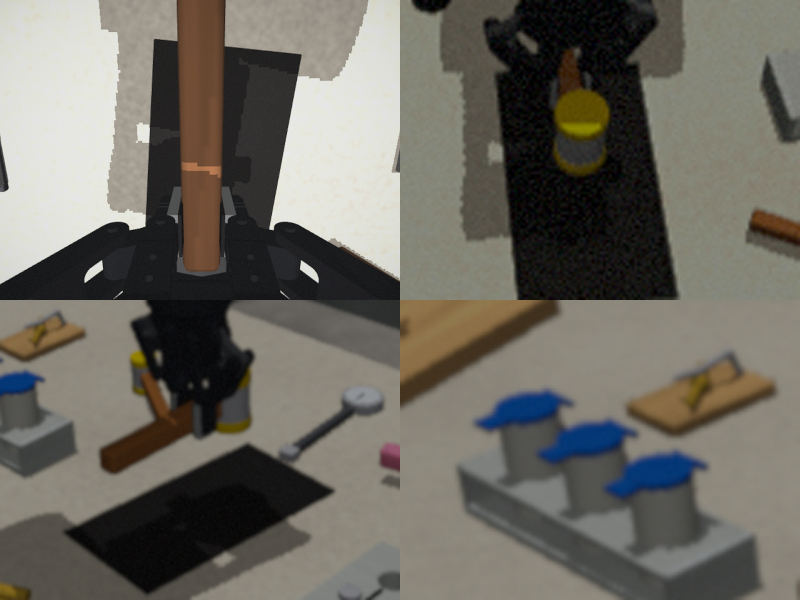

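The mallet hangs level over the mat, so I'll lower it.

Request:
move_arm --commands "-8 7 30 0 0 0 -1; -8 7 60 0 0 0 -1; -8 7 80 0 0 0 -1; -8 7 86 0 0 0 -1; -8 7 89 0 0 0 -1"

```text
t: 10.12
tcp_pos: [0.5722, 0.0084, 0.0163]
tool_rot: [-0.002, 1.0, -0.0, 0.001]
force: [-0.9, 1.0, -3.7]
finger_gap: 0.219
gripper_force: 109.6
```

Request:
move_arm --commands "0 0 1 0 0 0 -1; 0 0 1 0 0 0 -1; 0 0 1 0 0 0 0.2; 0 0 1 0 0 0 0.3; 0 0 1 0 0 0 0.3" --grip_force 30

```text
t: 10.75
tcp_pos: [0.5714, 0.0087, 0.0146]
tool_rot: [-0.002, 1.0, -0.0, 0.0]
force: [0.1, -0.1, 0.7]
finger_gap: 0.647
gripper_force: 0.0
```

Request:
move_arm --commands "0 0 0 0 0 0 0.4; 0 0 -40 0 0 0 0.6; 0 0 -85 0 0 0 1; 0 0 -130 0 0 0 1; 0 0 -150 0 0 0 1"

```text
t: 11.38
tcp_pos: [0.5723, 0.0085, 0.1672]
tool_rot: [-0.002, 1.0, -0.0, 0.002]
force: [0.3, 0.6, -0.8]
finger_gap: 0.999
gripper_force: 0.0
```

```bash
python3 - <<'E'
from h import *
w=snap('wrist','w7'); print(telemetry.sense()['tcp_pos'])
# tab 2 in rack frame, grasp 57 from hinge
def rk(l,p=(.542,.3092,-.0083)): c,s=np.cos(p[2]),np.sin(p[2]); return np.array([p[0]+c*l[0]-s*l[1],p[1]+s*l[0]+c*l[1]])
for y in(-.07,0): print(rk((-.0325,y)))
print(rel([*(rk((-.09,-.035))),.25],np.pi/2-.008))
E
```

```text
[0.57331932 0.00845395 0.16886599]
[0.50892013 0.23947216]
[0.50950112 0.30946975]
(array([119.9, 266.9, -82.4]), array([-0.1,  0.4,  0.7]))
```

View pics/w7.png

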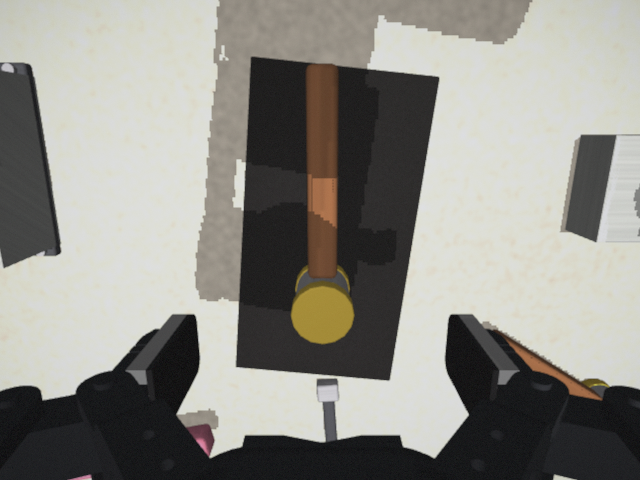

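The mallet stands on the mat, with its head at (323,314) and its handle end at (322,70). Now to the rack, where I'll segment the blue caps in code.

Request:
move_arm --commands "10 30 -40 0 0 0.7 1; 30 85 -82 0 0 0.7 1; 48 140 -82 0 0 0.7 1; 66 200 -82 0 0 0.7 1; 82 250 -82 0 0 0.7 1"

```text
t: 12.05
tcp_pos: [0.4869, 0.2602, 0.2458]
tool_rot: [0.004, 1.0, -0.0, -0.0]
force: [1.3, -0.4, 0.5]
finger_gap: 1.003
gripper_force: 0.0
```

Request:
move_arm --commands "0 17 0 0 0 0 1; 0 17 0 0 0 0 0.5; 0 17 0 0 0 0 0; 0 17 0 0 0 0 0; 0 17 0 0 0 0 0"

```text
t: 12.68
tcp_pos: [0.4887, 0.2743, 0.2463]
tool_rot: [0.005, 1.0, -0.0, -0.0]
force: [1.0, -0.4, 0.7]
finger_gap: 0.498
gripper_force: 0.0
```

```bash
cat >> h.py <<'E'
def blobs(s,kind,amin=40):
    hsv=cv2.cvtColor(np.ascontiguousarray(s['image']),cv2.COLOR_RGB2HSV)
    lo,hi={'blue':((100,150,60),(125,255,255)),'brass':((18,120,60),(35,255,255))}[kind]
    m=cv2.inRange(hsv,lo,hi); n,lab,st,ce=cv2.connectedComponentsWithStats(m)
    return m,lab,[(i,st[i],ce[i]) for i in range(1,n) if st[i][4]>=amin]
E
python3 - <<'E'
from h import *
w=snap('wrist','w8'); print(telemetry.sense()['tcp_pos'])
m,lab,bl=blobs(w,'blue')
for i,st,ce in bl:
    ys,xs=np.where(lab==i)
    k=ys<st[1]+8; tip=(xs[k].mean(),ys.min())
    print(st,ce.round(1),'tip',np.round(tip,1),atz(w,*tip,.083).round(4),'cen',atz(w,*ce,.083).round(4))
E
```

```text
[0.48860135 0.27448346 0.24635608]
[ 428  245   55   74 2801] [455.1 284.5] tip [457.8 245. ] [0.5049 0.3776 0.083 ] cen [0.5369 0.378  0.083 ]
[ 251  247   54   74 2679] [277.8 286.1] tip [275.8 247. ] [0.5051 0.2392 0.083 ] cen [0.5368 0.2395 0.083 ]
[ 339  246   55   74 2700] [365.7 285.2] tip [366.6 246. ] [0.505  0.3083 0.083 ] cen [0.5367 0.3082 0.083 ]
```

```bash
python3 - <<'E'
from h import *
print(rel([.5055,.239,.069],np.pi/2-.008))
print(telemetry.sense()['tcp_pos'])
E
```

```text
(array([-17.3, -35.3, 177.4]), array([-0. , -0. , -0.1]))
[0.48860135 0.27448346 0.24635608]
```

Request:
move_arm --commands "-17 -20 50 0 0 0 0; -17 -35 100 0 0 0 0; -17 -35 140 0 0 0 0; -17 -35 165 0 0 0 0; -17 -35 165 0 0 0 0" --grip_force 25

```text
t: 13.35
tcp_pos: [0.5037, 0.2394, 0.0796]
tool_rot: [0.005, 1.0, -0.001, -0.002]
force: [0.1, -0.4, -0.2]
finger_gap: 0.494
gripper_force: 0.0
```

```bash
python3 - <<'E'
from h import *
print(rel([.5055,.239,.069],np.pi/2-.008))
E
```

```text
(array([-1.9, -0.4, 10.6]), array([-0.1, -0.3, -0.1]))
```

Request:
move_arm --commands "0 0 6 0 0 0 0; 0 0 12 0 0 0 -1; 0 0 12 0 0 0 -1; 0 0 12 0 0 0 -1; 0 0 12 0 0 0 -1"

```text
t: 13.98
tcp_pos: [0.5053, 0.239, 0.0699]
tool_rot: [0.003, 1.0, -0.001, 0.0]
force: [0.9, -4.1, -1.1]
finger_gap: 0.199
gripper_force: 24.4
```

Request:
move_arm --commands "0 0 0 0 0 0 -1; -1 0 -9 0 0 0 -1; -3 0 -18 0 0 0 -1; -7 0 -28 0 0 0 -1; -12 0 -36 0 0 0 -1"

```text
t: 14.6
tcp_pos: [0.5171, 0.2389, 0.1058]
tool_rot: [0.004, 1.0, -0.001, 0.0]
force: [2.2, -5.3, -5.9]
finger_gap: 0.197
gripper_force: 24.7
```

Request:
move_arm --commands "-6 0 -6 0 0 0 -1; -12 0 -11 0 0 0 -1; -12 0 -11 0 0 0 0; -12 0 -11 0 0 0 0; 5 0 -40 0 0 0 0"

```text
t: 15.22
tcp_pos: [0.5114, 0.2404, 0.1441]
tool_rot: [0.004, 1.0, 0.0, -0.001]
force: [-0.0, 0.2, -0.2]
finger_gap: 0.499
gripper_force: 0.0
```

```bash
python3 - <<'E'
from h import *
print(telemetry.sense()['tcp_pos'])
for n in('scene','side'):
    s=snap(n,n[:2]+'9'); o=load('sc0' if n=='scene' else 'si0')
    for q in(o,s): print(n,[(st.tolist(),ce.round(0).tolist()) for i,st,ce in blobs(q,'blue')[2] if st[4]<2000])
E
```

```text
[0.51135552 0.24038679 0.14410926]
scene [([0, 167, 61, 43, 645], [32.0, 195.0]), ([469, 197, 18, 21, 228], [477.0, 208.0]), ([442, 201, 17, 21, 235], [450.0, 212.0]), ([415, 205, 17, 22, 239], [422.0, 216.0])]
scene [([0, 167, 61, 43, 676], [32.0, 194.0]), ([469, 197, 18, 21, 229], [477.0, 208.0]), ([442, 201, 17, 21, 235], [450.0, 212.0])]
side [([164, 178, 24, 10, 149], [177.0, 183.0]), ([182, 187, 26, 12, 183], [195.0, 192.0]), ([202, 196, 27, 13, 199], [215.0, 202.0])]
side [([222, 171, 12, 21, 138], [227.0, 181.0]), ([164, 178, 24, 10, 148], [177.0, 183.0]), ([182, 187, 26, 12, 179], [195.0, 192.0])]
```

Cap 2 is open: in the side view its blob now stands upright at (222,171), 12x21. Cap 1 next.

Request:
move_arm --commands "4 35 0 0 0 0 0; 7 68.5 20 0 0 0 0; 7 68.5 50 0 0 0 0; 7 68.5 66 0 0 0 0; 7 68.5 76 0 0 0 0"

```text
t: 15.95
tcp_pos: [0.5053, 0.3086, 0.0683]
tool_rot: [0.004, 1.0, -0.0, -0.0]
force: [0.3, 0.7, 0.5]
finger_gap: 0.496
gripper_force: 0.0
```

Request:
move_arm --commands "0 0 0 0 0 0 -1; 0 0 0 0 0 0 -1; 0 0 0 0 0 0 -1; 0 0 0 0 0 0 -1; -1 0 -9 0 0 0 -1"

```text
t: 16.58
tcp_pos: [0.5067, 0.3086, 0.0783]
tool_rot: [0.004, 1.0, -0.0, 0.0]
force: [1.7, -1.1, -4.8]
finger_gap: 0.199
gripper_force: 24.4
```

Request:
move_arm --commands "-2 0 -9 0 0 0 -1; -6 0 -19 0 0 0 -1; -11 0 -27 0 0 0 -1; -17 0 -33 0 0 0 -1; -23 0 -38 0 0 0 -1"

```text
t: 17.2
tcp_pos: [0.5289, 0.3086, 0.1166]
tool_rot: [0.004, 1.0, -0.0, -0.001]
force: [-0.1, -0.2, -4.7]
finger_gap: 0.196
gripper_force: 24.7
```

Request:
move_arm --commands "0 0 0 0 0 0 0; 0 0 0 0 0 0 0; 10 0 -20 0 0 0 0; 20 0 -60 0 0 0 0; 20 0 -100 0 0 0 0.5"

```text
t: 17.82
tcp_pos: [0.5076, 0.3087, 0.2183]
tool_rot: [0.004, 1.0, -0.0, -0.001]
force: [1.3, 0.5, -0.0]
finger_gap: 0.699
gripper_force: 0.0
```

```bash
python3 - <<'E'
from h import *
print(telemetry.sense()['tcp_pos'])
s=snap('side','si10'); print([(st.tolist(),ce.round(0).tolist()) for i,st,ce in blobs(s,'blue')[2] if st[4]<2000])
print(rel([.50,-.33,.25],np.pi/2))
E
```

```text
[0.50762249 0.30874461 0.21831093]
[([202, 162, 11, 20, 114], [206.0, 172.0]), ([227, 172, 7, 20, 63], [230.0, 182.0]), ([164, 178, 24, 10, 148], [177.0, 183.0])]
(array([   6.3, -640.2,  -28.1]), array([ 0.2,  0.6, -0.4]))
```

Both caps are open. Back to the nest.

Request:
move_arm --commands "5 -50 -15 0 0 0 0.5; 10 -110 -28 0 0 0 0.5; 12 -170 -28 0 0 0 0.5; 14 -230 -28 0 0 0 0.2; 16 -290 -28 0 0 0 0"

```text
t: 18.5
tcp_pos: [0.4904, 0.0175, 0.2457]
tool_rot: [0.004, 1.0, -0.0, 0.001]
force: [0.9, -0.8, 0.8]
finger_gap: 0.499
gripper_force: 0.0
```

Request:
move_arm --commands "4 -60 0 0 0 0 0; 8 -120 0 0 0 0 0; 12 -180 0 0 0 0 0; 16 -240 0 0 0 0 0; 20 -300 0 0 0 0 0"

```text
t: 19.12
tcp_pos: [0.468, -0.2824, 0.2457]
tool_rot: [0.004, 1.0, -0.0, 0.001]
force: [0.8, -0.5, 0.9]
finger_gap: 0.5
gripper_force: 0.0
```

Request:
move_arm --commands "0 -40 0 0 0 0 0; 0 -54 0 0 0 0 0; 0 -54 0 0 0 0 0; 0 -54 0 0 0 0 0; 0 -54 0 0 0 0 0"

```text
t: 19.75
tcp_pos: [0.4683, -0.3331, 0.2445]
tool_rot: [0.003, 1.0, 0.0, -0.0]
force: [0.0, -0.0, 0.0]
finger_gap: 0.504
gripper_force: 0.0
```

```bash
python3 - <<'E'
from h import *
w=snap('wrist','w11'); print(telemetry.sense()['tcp_pos'])
sc=snap('scene','sc11');si=snap('side','si11')
for n,s in(('w',w),('sc',sc),('si',si)):
    for i,st,ce in blobs(s,'brass')[2]: 
        if st[4]<4000: print(n,st.tolist(),ce.round(1).tolist(),atz(s,*ce,.076).round(4))
im=cv2.imread('pics/w11.png'); 
c=lambda y:proj(w,[.551,y,.076]).astype(int)
t=[]
for y in(-.303,-.373):
    u,v=c(y); t.append(cv2.resize(im[v-40:v+40,u-40:u+40],(400,400),interpolation=cv2.INTER_CUBIC)); print(u-40,v-40)
cv2.imwrite('pics/cmp11.png',np.hstack(t))
E
```

```text
[ 0.46833228 -0.33338998  0.24453429]
w [347, 301, 26, 33, 449] [359.2, 317.3] [ 0.5458 -0.303   0.076 ]
w [264, 308, 23, 26, 364] [274.6, 320.4] [ 0.5481 -0.3718  0.076 ]
sc [507, 102, 72, 51, 1495] [540.3, 123.7] [0.2825 0.671  0.076 ]
sc [549, 157, 24, 17, 273] [560.9, 164.8] [0.4402 0.6535 0.076 ]
sc [549, 182, 91, 88, 1031] [602.1, 225.1] [0.6423 0.6583 0.076 ]
sc [323, 185, 19, 14, 99] [332.6, 192.0] [0.4224 0.0412 0.076 ]
sc [586, 194, 17, 22, 61] [593.7, 204.2] [0.5789 0.6715 0.076 ]
sc [555, 207, 68, 71, 567] [586.6, 240.9] [0.6778 0.5979 0.076 ]
sc [0, 209, 63, 65, 3113] [27.9, 240.5] [ 0.438 -0.679  0.076]
sc [192, 252, 9, 9, 61] [196.0, 256.0] [ 0.5517 -0.3028  0.076 ]
sc [160, 257, 9, 9, 51] [164.1, 260.7] [ 0.5512 -0.3737  0.076 ]
sc [327, 256, 19, 17, 259] [335.9, 264.0] [0.6311 0.0046 0.076 ]
sc [500, 264, 38, 39, 489] [517.1, 282.1] [0.7515 0.3891 0.076 ]
sc [437, 283, 15, 13, 147] [444.1, 288.8] [0.7375 0.2238 0.076 ]
si [89, 122, 93, 68, 2431] [126.7, 157.5] [0.5456 0.6033 0.076 ]
si [232, 170, 18, 12, 63] [239.8, 175.6] [0.6586 0.3074 0.076 ]
si [275, 185, 13, 9, 99] [281.2, 189.2] [0.6722 0.1853 0.076 ]
si [315, 228, 22, 15, 265] [325.4, 234.7] [ 0.5947 -0.0155  0.076 ]
si [317, 254, 19, 9, 95] [326.2, 258.9] [ 0.5357 -0.0718  0.076 ]
si [193, 298, 32, 15, 250] [207.6, 305.1] [ 0.3181 -0.02    0.076 ]
si [438, 307, 14, 17, 188] [444.4, 315.3] [ 0.5395 -0.3086  0.076 ]
si [479, 328, 15, 18, 184] [486.9, 336.3] [ 0.5391 -0.3791  0.076 ]
319 283
233 283
```

View pics/cmp11.png

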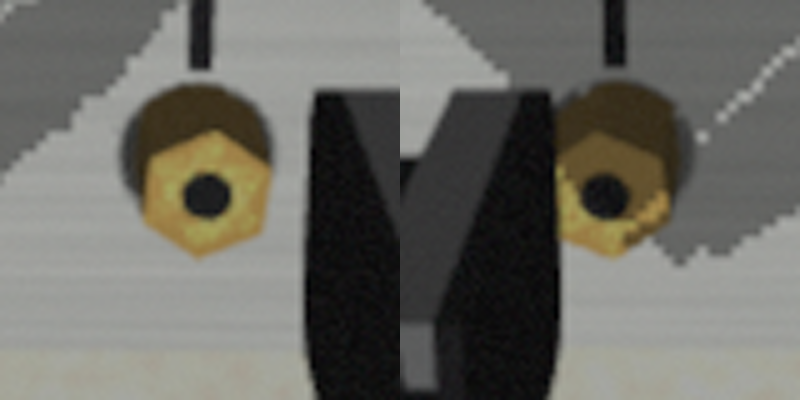

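Both bushes have flats nearly facing ±y. Bush 1's top centre is at wrist (360.4,322), with a corner axis tilt of about +5° in the image. Bush 2's is at (273.8,322.2), with a tilt of about -7.6°.

```bash
python3 - <<'E'
from h import *
w=load('w11');a=load('sc11')
for u,sc in(((360.4,322),(196.4,255.5)),((273.8,322.2),(164.5,260))): print(atz(w,*u,.076).round(4),tri((w,*u),(a,*sc)))
for p,y in((atz(w,360.4,322,.076),85.2),(atz(w,273.8,322.2,.076),97.6)): print(rel([p[0],p[1],.0635],np.radians(y)))
E
```

```text
[ 0.55   -0.3019  0.076 ] (array([ 0.55016948, -0.30190612,  0.0755648 ]), [np.float64(0.0007090691712144189), np.float64(0.0007090691712862489)])
[ 0.5497 -0.3725  0.076 ] (array([ 0.54957111, -0.37256463,  0.07621385]), [np.float64(0.07598854871027315), np.float64(0.07598854871025552)])
(array([-81.4,  32.6, 181. ]), array([ 0. , -0. ,  4.4]))
(array([-81.6, -38. , 181. ]), array([ 0., -0., -8.]))
```

Request:
move_arm --commands "-40 16 45 0 0 2 0; -81.5 32.5 90 0 0 4.4 0; -81.5 32.5 120 0 0 4.4 0; -81.5 32.5 150 0 0 4.4 0; -81.5 32.5 150 0 0 4.4 0"

```text
t: 20.52
tcp_pos: [0.5484, -0.3014, 0.0918]
tool_rot: [0.042, 0.999, 0.002, -0.003]
force: [0.2, -0.8, -0.7]
finger_gap: 0.5
gripper_force: 0.0
```

```bash
python3 - <<'E'
from h import *
print(rel([.550,-.302,.0635],np.radians(85.2)))
E
```

```text
(array([-1.8, -0.6, 28.3]), array([ 0.2, -0.3, -0. ]))
```

Request:
move_arm --commands "-0.5 0 15 0 0 0 0; -0.5 0 30 0 0 0 0; -0.5 0 31 0 0 0 0; -0.5 0 31 0 0 0 -1; -0.5 0 31 0 0 0 -1" --grip_force 60

```text
t: 21.15
tcp_pos: [0.5507, -0.3035, 0.0641]
tool_rot: [0.043, 0.999, -0.0, 0.0]
force: [-0.9, -0.3, -0.8]
finger_gap: 0.212
gripper_force: 59.6
```

Request:
move_arm --commands "0 0 0 0 0 0 -1; 0 0 0 0 0 0 -1; 0 0 -15 0 0 0 -1; 0 0 -50 0 0 0 -1; 0 0 -100 0 0 0 -1"

```text
t: 21.78
tcp_pos: [0.5495, -0.3025, 0.1636]
tool_rot: [0.043, 0.999, 0.001, -0.001]
force: [0.9, -0.1, -0.1]
finger_gap: 0.21
gripper_force: 59.6
```

```bash
python3 - <<'E'
from h import *
print(telemetry.sense()['tcp_pos'])
w=snap('wrist','w12')
for i,st,ce in blobs(w,'brass')[2]: print(st.tolist(),ce.round(1).tolist())
print(rel([.536,.239,.165],np.pi/2-.008))
E
```

```text
[ 0.54948372 -0.3024576   0.16361961]
[183, 237, 39, 45, 904] [202.0, 261.4]
[296, 280, 53, 82, 2864] [321.0, 321.4]
(array([ 63.6, 540.9,   2.9]), array([-0.4,  0.5, -4.4]))
```

Bush 1 is held: the blob at (321,321) moved with the gripper. I'll carry it to tube 2.

Request:
move_arm --commands "5 50 -3 0 0 0 -1; 11 105 -3 0 0 -1 -1; 18 165 -3 0 0 -2 -1; 24 225 -3 0 0 -3 -1; 31 285 -3 0 0 -4.4 -1"

```text
t: 22.45
tcp_pos: [0.5439, -0.0148, 0.1672]
tool_rot: [0.004, 1.0, -0.0, 0.001]
force: [0.4, 0.2, -0.9]
finger_gap: 0.209
gripper_force: 59.6
```

```bash
python3 - <<'E'
from h import *
print(rel([.541,.239,.165],np.pi/2-.008))
E
```

```text
(array([  4.9, 253.8,   2.1]), array([-0. ,  0.1,  0. ]))
```

Request:
move_arm --commands "1 60 0 0 0 0 -1; 2 120 0 0 0 0 -1; 3 180 0 0 0 0 -1; 4 235 2 0 0 0 -1; 4 252 2 0 0 0 -1"

```text
t: 23.08
tcp_pos: [0.5413, 0.2387, 0.1649]
tool_rot: [0.002, 1.0, 0.0, 0.0]
force: [-0.5, -0.3, -1.1]
finger_gap: 0.21
gripper_force: 59.6
```

Request:
move_arm --commands "0 0 0 0 0 0 -1; 0 0 0 0 0 0 -1; 0 0 20 0 0 0 -1; 0 0 40 0 0 0 -1; 0 0 40 0 0 0 -1"

```text
t: 23.7
tcp_pos: [0.5409, 0.2333, 0.1231]
tool_rot: [0.005, 1.0, -0.001, -0.002]
force: [-0.4, -0.1, -0.8]
finger_gap: 0.211
gripper_force: 59.6
```

```bash
python3 - <<'E'
from h import *
print(telemetry.sense()['tcp_pos'],rel([.541,.239,.085],np.pi/2-.008))
w=snap('wrist','w13')
for i,st,ce in blobs(w,'brass')[2]: print(st.tolist(),ce.round(1).tolist())
E
```

```text
[0.54090993 0.23326202 0.123053  ] (array([-0.2,  5.8, 38. ]), array([-0.1, -0.2, -0.2]))
[296, 280, 53, 82, 3127] [322.0, 319.6]
[2, 283, 43, 61, 813] [28.2, 305.0]
```

Request:
move_arm --commands "0 0 0 0 0 0 -1; 0 0 0 0 0 0 -1; 0 0 0 0 0 0 -1; 0 0 0 0 0 0 -1; 0 0 0 0 0 0 -1"

```text
t: 24.38
tcp_pos: [0.5418, 0.2356, 0.1245]
tool_rot: [0.004, 1.0, 0.0, 0.0]
force: [0.3, 0.0, -1.3]
finger_gap: 0.212
gripper_force: 59.6
```

```bash
python3 - <<'E'
from h import *
print(telemetry.sense()['tcp_pos'],rel([.541,.239,.085],np.pi/2-.008))
E
```

```text
[0.54183121 0.23555454 0.12445226] (array([ 0.9,  3.4, 39.5]), array([ 0.,  0., -0.]))
```

Request:
move_arm --commands "1 3.4 10 0 0 0 -1; 1 3.4 25 0 0 0 -1; 1 3.4 38 0 0 0 -1; 1 3.4 39 0 0 0 -1; 1 3.4 39 0 0 0 -1"

```text
t: 25.0
tcp_pos: [0.5409, 0.2388, 0.085]
tool_rot: [0.004, 1.0, -0.0, -0.0]
force: [0.5, -1.0, -0.8]
finger_gap: 0.212
gripper_force: 59.6
```

Request:
move_arm --commands "0 0 0 0 0 0 -1; 0 0 0 0 0 0 0; 0 0 0 0 0 0 0; 0 0 0 0 0 0 0; 0 0 -20 0 0 0 0"

```text
t: 25.62
tcp_pos: [0.5396, 0.2385, 0.1043]
tool_rot: [0.004, 1.0, -0.0, -0.002]
force: [-0.9, -0.8, -0.3]
finger_gap: 0.5
gripper_force: 0.0
```

Request:
move_arm --commands "0 0 -40 0 0 0 0; 30 0 -70 0 0 0 0; 60 0 -90 0 0 0 0; 60 0 -140 0 0 0 0; 60 0 -140 0 0 0 0"

```text
t: 26.25
tcp_pos: [0.4832, 0.2402, 0.2495]
tool_rot: [0.004, 1.0, 0.001, 0.005]
force: [0.4, -1.2, -0.7]
finger_gap: 0.499
gripper_force: 0.0
```

```bash
python3 - <<'E'
from h import *
print(telemetry.sense()['tcp_pos'])
w=snap('wrist','w14');sc=snap('scene','sc14')
for s in(w,sc):
  for i,st,ce in blobs(s,'brass',15)[2]: print(st.tolist(),ce.round(1).tolist(), atz(s,*ce,.06).round(3))
print('mouth',proj(w,[.541,.239,.078]),proj(w,[.541,.239,.05]),proj(sc,[.541,.239,.078]))
print(rel([.50,-.37,.20],np.radians(97.6)))
E
```

```text
[0.48316992 0.24022666 0.24948568]
[69, 47, 69, 48, 1341] [103.1, 72.6] [0.374 0.081 0.06 ]
[310, 271, 23, 27, 427] [320.4, 283.4] [0.541 0.239 0.06 ]
[105, 291, 23, 38, 258] [118.3, 304.3] [0.559 0.065 0.06 ]
[52, 310, 53, 47, 1906] [78.2, 332.8] [0.585 0.026 0.06 ]
[310, 405, 26, 15, 125] [322.5, 409.1] [0.666 0.24  0.06 ]
[307, 427, 30, 16, 364] [321.8, 434.9] [0.695 0.239 0.06 ]
[400, 4, 8, 7, 19] [403.2, 7.1] [-0.388  0.472  0.06 ]
[404, 10, 9, 7, 21] [407.9, 13.4] [-0.346  0.476  0.06 ]
[409, 23, 8, 5, 15] [412.4, 25.1] [-0.274  0.47   0.06 ]
[398, 24, 9, 5, 17] [401.5, 26.3] [-0.273  0.431  0.06 ]
[372, 29, 9, 9, 19] [376.1, 33.7] [-0.246  0.334  0.06 ]
[386, 28, 8, 9, 22] [390.4, 32.0] [-0.247  0.384  0.06 ]
[508, 102, 71, 51, 1412] [540.5, 123.6] [0.267 0.686 0.06 ]
[549, 156, 24, 18, 271] [560.9, 164.8] [0.427 0.667 0.06 ]
[565, 183, 16, 15, 40] [572.8, 189.4] [0.513 0.657 0.06 ]
[579, 182, 9, 5, 19] [583.0, 183.7] [0.5   0.693 0.06 ]
[323, 185, 20, 13, 105] [332.8, 191.7] [0.409 0.045 0.06 ]
[586, 184, 7, 8, 22] [589.0, 187.6] [0.515 0.702 0.06 ]
[549, 189, 91, 80, 1011] [
[... 349 characters left out ...]
, 240.5] [ 0.425 -0.688  0.06 ]
[595, 211, 10, 12, 35] [599.5, 216.8] [0.608 0.679 0.06 ]
[330, 243, 19, 18, 246] [338.9, 251.3] [0.589 0.022 0.06 ]
[160, 257, 10, 9, 58] [164.3, 260.7] [ 0.54  -0.377  0.06 ]
[331, 262, 16, 9, 30] [339.2, 267.2] [0.631 0.013 0.06 ]
[502, 264, 36, 39, 472] [517.7, 283.8] [0.748 0.398 0.06 ]
[499, 267, 7, 7, 22] [502.0, 269.5] [0.707 0.378 0.06 ]
[521, 271, 6, 5, 15] [523.1, 273.2] [0.725 0.422 0.06 ]
[437, 283, 15, 13, 146] [444.0, 288.8] [0.73 0.23 0.06]
[434, 295, 11, 8, 21] [438.5, 300.0] [0.754 0.209 0.06 ]
mouth [320.15571989 291.32686564] [320.21060309 279.27100208] [422.9437725  217.04259018]
(array([ -24.1, -609.2,   45.7]), array([ 0. ,  0.1, -8.1]))
```

Bush 1 sits centred in tube 2. The mallet has been nudged on its mat, with its head now near (.589,.022); I'll check that later. Bush 2 next.

Request:
move_arm --commands "-6 -60 5 0 0 0 0; -12 -120 10 0 0 -1 0; -18 -180 15 0 0 -2 0; -24 -240 20 0 0 -3 0; -30 -300 25 0 0 -4 0"

```text
t: 26.98
tcp_pos: [0.5075, -0.0626, 0.2186]
tool_rot: [-0.031, 1.0, 0.001, -0.001]
force: [1.0, -0.4, 0.3]
finger_gap: 0.505
gripper_force: 0.0
```

Request:
move_arm --commands "-6 -60 5 0 0 -1 0; -12 -120 10 0 0 -2 0; -18 -180 15 0 0 -3 0; -24 -240 20 0 0 -4.1 0; -28 -280 20 0 0 -4.1 0"

```text
t: 27.6
tcp_pos: [0.5525, -0.3412, 0.1974]
tool_rot: [-0.065, 0.998, 0.001, -0.001]
force: [0.5, 0.8, -0.5]
finger_gap: 0.504
gripper_force: 0.0
```

```bash
python3 - <<'E'
from h import *
print(telemetry.sense()['tcp_pos'],rel([.5497,-.3725,.0635],np.radians(97.6)))
E
```

```text
[ 0.55250889 -0.34116198  0.19743185] (array([  6.5, -31.1, 133.9]), array([ 0.2, -0.2, -0.1]))
```

Request:
move_arm --commands "6 -28 35 0 0 0 0; 6 -28 70 0 0 0 0; 6 -28 95 0 0 0 0; 6 -28 95 0 0 0 0; 6 -28 95 0 0 0 0"

```text
t: 28.22
tcp_pos: [0.5514, -0.3673, 0.1052]
tool_rot: [-0.066, 0.998, 0.0, -0.0]
force: [0.0, 0.1, 0.5]
finger_gap: 0.497
gripper_force: 0.0
```

```bash
python3 - <<'E'
from h import *
print(telemetry.sense()['tcp_pos'],rel([.5497,-.3725,.0635],np.radians(97.6)))
E
```

```text
[ 0.55138898 -0.36730522  0.10520168] (array([ 2.4, -4.9, 41.7]), array([ 0., -0.,  0.]))
```

Request:
move_arm --commands "2 -5 15 0 0 0 0; 2 -5 30 0 0 0 0; 2 -5 40 0 0 0 0; 2 -5 41.5 0 0 0 0; 2 -5 41.5 0 0 0 -1"

```text
t: 28.85
tcp_pos: [0.55, -0.3724, 0.0638]
tool_rot: [-0.066, 0.998, 0.0, -0.0]
force: [-0.1, -0.0, -0.4]
finger_gap: 0.298
gripper_force: 0.0
```

Request:
move_arm --commands "0 0 0 0 0 0 -1; 0 0 0 0 0 0 -1; 0 0 0 0 0 0 -1; 0 0 -15 0 0 0 -1; 0 0 -50 0 0 0 -1"

```text
t: 29.48
tcp_pos: [0.5489, -0.3715, 0.1133]
tool_rot: [-0.066, 0.998, 0.002, -0.001]
force: [1.0, -0.7, -1.7]
finger_gap: 0.211
gripper_force: 59.6
```

```bash
python3 - <<'E'
from h import *
print(telemetry.sense()['tcp_pos'])
w=snap('wrist','w15')
for i,st,ce in blobs(w,'brass')[2]: print(st.tolist(),ce.round(1).tolist())
print(rel([.541,.309,.17],np.pi/2-.008))
sc=snap('scene','sc15');si=snap('side','si15')
t=cv2.resize(sc['image'][200:320,260:420,::-1],(400,300),interpolation=cv2.INTER_CUBIC);u=cv2.resize(si['image'][190:310,220:380,::-1],(400,300),interpolation=cv2.INTER_CUBIC)
cv2.imwrite('pics/cmp15.png',np.hstack([t,u]))
E
```

```text
[ 0.54886041 -0.37149626  0.11326624]
[296, 279, 53, 82, 3062] [321.8, 319.2]
(array([-80.2, 678.2, -53.8]), array([-0.3,  0.3,  8.1]))
```

View pics/cmp15.png

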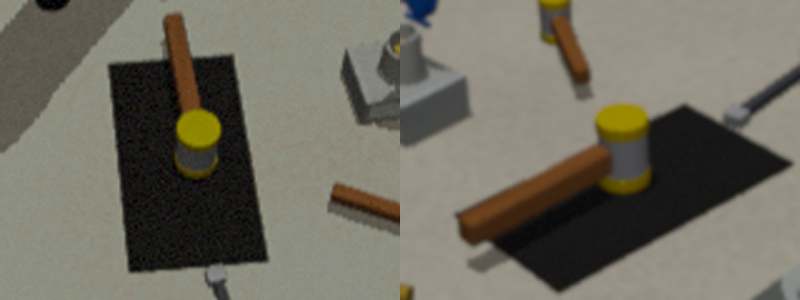

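The mallet was nudged but still stands fully on the mat, with its head in the middle at (197,145) in the left tile, so I'll leave it. Bush 2 is held and goes to tube 1.

Request:
move_arm --commands "0 0 -40 0 0 0 -1; -7 55 -57 0 0 1 -1; -14 115 -57 0 0 2 -1; -21 175 -57 0 0 3 -1; -28 235 -57 0 0 4 -1"

```text
t: 30.25
tcp_pos: [0.5457, -0.1338, 0.1703]
tool_rot: [-0.031, 1.0, 0.0, -0.0]
force: [0.8, 0.2, 0.2]
finger_gap: 0.208
gripper_force: 59.6
```

```bash
python3 - <<'E'
from h import *
print(telemetry.sense()['tcp_pos'],rel([.541,.309,.17],np.pi/2-.008))
E
```

```text
[ 0.54573343 -0.13381346  0.17030885] (array([-22.7, 442.3,   0.6]), array([ 0. , -0.1,  4. ]))
```

Request:
move_arm --commands "-3 60 0 0 0 1 -1; -6 120 0 0 0 2 -1; -9 180 0 0 0 3 -1; -12 240 0 0 0 4 -1; -15 300 0 0 0 4 -1"

```text
t: 30.88
tcp_pos: [0.5418, 0.1664, 0.1703]
tool_rot: [0.003, 1.0, -0.0, -0.001]
force: [0.7, 0.1, -0.7]
finger_gap: 0.211
gripper_force: 59.6
```

Request:
move_arm --commands "-3 60 0 0 0 0 -1; 2 115 0 0 0 0 -1; 2 137 0 0 0 0 -1; 2 137 0 0 0 0 -1; 2 137 0 0 0 0 -1"

```text
t: 31.5
tcp_pos: [0.5413, 0.3001, 0.1704]
tool_rot: [0.004, 1.0, -0.001, -0.001]
force: [-0.4, -0.2, -0.9]
finger_gap: 0.207
gripper_force: 59.6
```

Request:
move_arm --commands "0 0 0 0 0 0 -1; 0 0 20 0 0 0 -1; 0 0 45 0 0 0 -1; 0 0 45 0 0 0 -1; 0 0 45 0 0 0 -1"

```text
t: 32.12
tcp_pos: [0.5423, 0.301, 0.1266]
tool_rot: [0.004, 1.0, 0.0, 0.001]
force: [-0.7, -0.5, -0.1]
finger_gap: 0.21
gripper_force: 59.6
```

```bash
python3 - <<'E'
from h import *
print(telemetry.sense()['tcp_pos'],rel([.541,.309,.085],np.pi/2-.008))
w=snap('wrist','w16')
for i,st,ce in blobs(w,'brass')[2]: print(st.tolist(),ce.round(1).tolist())
E
```

```text
[0.54225002 0.30101719 0.12658624] (array([ 1.4,  8. , 41.6]), array([0. , 0.1, 0. ]))
[182, 242, 41, 45, 1095] [202.8, 264.4]
[296, 279, 53, 82, 3122] [321.9, 318.9]
```

Request:
move_arm --commands "1 7.5 5 0 0 0 -1; 1 7.5 20 0 0 0 -1; 1 7.5 35 0 0 0 -1; 1 7.5 41 0 0 0 -1; 1 7.5 41 0 0 0 -1"

```text
t: 32.8
tcp_pos: [0.54, 0.3088, 0.0838]
tool_rot: [0.003, 1.0, -0.0, -0.001]
force: [0.3, 0.5, -1.4]
finger_gap: 0.213
gripper_force: 59.6
```

Request:
move_arm --commands "0 0 0 0 0 0 -1; 0 0 0 0 0 0 0; 0 0 0 0 0 0 0; 0 0 0 0 0 0 0; 0 0 -20 0 0 0 0"

```text
t: 33.42
tcp_pos: [0.5393, 0.3086, 0.1037]
tool_rot: [0.003, 1.0, -0.001, -0.002]
force: [0.7, 0.2, 0.9]
finger_gap: 0.5
gripper_force: 0.0
```

Request:
move_arm --commands "0 0 -40 0 0 0 0; 30 0 -70 0 0 0 0; 60 0 -90 0 0 0 -0.5; 60 0 -140 0 0 0 -1; 60 0 -140 0 0 0 -1" --grip_force 20

```text
t: 34.05
tcp_pos: [0.4828, 0.3107, 0.2494]
tool_rot: [0.003, 1.0, 0.002, 0.005]
force: [1.0, -0.5, -0.3]
finger_gap: -0.001
gripper_force: 0.0
```

```bash
python3 - <<'E'
from h import *
print(telemetry.sense()['tcp_pos'])
w=snap('wrist','w17')
for k in('brass','blue'):
  for i,st,ce in blobs(w,k,15)[2]: print(k,st.tolist(),ce.round(1).tolist(), atz(w,*ce,.06).round(3))
print(rel([.625,.2745,.20],np.pi/2-.008))
E
```

```text
[0.4827943  0.3107077  0.24937199]
brass [0, 48, 52, 45, 974] [23.1, 69.7] [0.372 0.093 0.06 ]
brass [16, 80, 16, 12, 112] [24.2, 85.6] [0.383 0.091 0.06 ]
brass [225, 273, 24, 26, 395] [236.4, 285.7] [0.542 0.239 0.06 ]
brass [307, 273, 24, 26, 370] [318.5, 285.5] [0.542 0.308 0.06 ]
brass [30, 292, 25, 39, 265] [45.0, 304.7] [0.558 0.073 0.06 ]
brass [0, 311, 23, 47, 822] [8.9, 333.7] [0.586 0.037 0.06 ]
blue [380, 250, 54, 72, 2681] [406.4, 288.6] [0.546 0.383 0.06 ]
blue [216, 319, 36, 7, 171] [232.9, 321.0] [0.575 0.234 0.06 ]
blue [200, 326, 56, 33, 1154] [227.5, 343.3] [0.596 0.227 0.06 ]
(array([-143.4,  -34.7,   47.7]), array([0.1, 0.3, 0.1]))
```

Both bushes are in their tubes, at (236,286) and (318,286). Now I'll close cap 2 from behind.

Request:
move_arm --commands "-45 -25 0 0 0 0 -1; -90 -50 0 0 0 0 -1; -130 -71 0 0 0 0 -1; -130 -71 40 0 0 0 -1; -130 -71 80 0 0 0 -1"

```text
t: 34.72
tcp_pos: [0.6101, 0.2366, 0.1623]
tool_rot: [0.004, 1.0, -0.0, -0.001]
force: [0.4, 0.0, -0.4]
finger_gap: -0.006
gripper_force: 0.0
```

```bash
python3 - <<'E'
from h import *
print(telemetry.sense()['tcp_pos'],rel([.61,.239,.108],np.pi/2-.008))
E
```

```text
[0.61014549 0.23657856 0.16232726] (array([ 0.1,  2.4, 54.3]), array([-0. , -0.1, -0. ]))
```

Request:
move_arm --commands "0 2 30 0 0 0 -1; 0 2 56 0 0 0 -1; 0 2 56 0 0 0 -1; 15 2 56 0 0 0 -1; 28 2 56 0 0 0 -1"

```text
t: 35.35
tcp_pos: [0.5826, 0.2398, 0.1096]
tool_rot: [0.003, 1.0, 0.0, 0.001]
force: [2.6, -0.7, 2.3]
finger_gap: -0.001
gripper_force: 0.7
```

Request:
move_arm --commands "14 0 0 0 0 0 -1; 28 0 3 0 0 0 -1; 40 0 9 0 0 0 -1; 50 0 15 0 0 0 -1; 50 0 15 0 0 0 -1"

```text
t: 35.98
tcp_pos: [0.53, 0.24, 0.0928]
tool_rot: [0.003, 1.0, -0.0, -0.002]
force: [-0.4, 0.3, -0.1]
finger_gap: -0.002
gripper_force: 0.0
```

```bash
python3 - <<'E'
from h import *
print(telemetry.sense()['tcp_pos'],rel([.541,.239,.0835],np.pi/2-.008))
s=snap('side','si18'); print([(st.tolist(),ce.round(0).tolist()) for i,st,ce in blobs(s,'blue')[2] if st[4]<2000])
E
```

```text
[0.52995297 0.24002853 0.09283828] (array([-11.1,  -1. ,   9.3]), array([-0. , -0.2,  0.1]))
[([164, 178, 24, 10, 149], [177.0, 183.0]), ([203, 197, 25, 12, 166], [216.0, 202.0])]
```

Request:
move_arm --commands "0 0 5 0 0 0 -1; 0 0 9 0 0 0 -1; 0 0 11 0 0 0 -1; 0 0 12 0 0 0 -1; 0 0 12 0 0 0 -1"

```text
t: 36.65
tcp_pos: [0.5324, 0.2401, 0.0834]
tool_rot: [0.003, 1.0, -0.0, 0.0]
force: [-2.8, -0.9, 11.1]
finger_gap: 0.001
gripper_force: 5.3
```

Request:
move_arm --commands "0 0 -25 0 0 0 -1; 0 0 -75 0 0 0 -1; 0 20 -135 0 0 0 -1; -40 69 -135 0 0 0 -1; -80 69 -120 0 0 0 -1"

```text
t: 37.28
tcp_pos: [0.6145, 0.3126, 0.2052]
tool_rot: [0.001, 1.0, 0.002, 0.004]
force: [0.5, -0.3, -0.7]
finger_gap: 0.0
gripper_force: 0.0
```

```bash
python3 - <<'E'
from h import *
print(telemetry.sense()['tcp_pos'],rel([.61,.3085,.108],np.pi/2-.008))
s=snap('side','si19'); print([(st.tolist(),ce.round(0).tolist()) for i,st,ce in blobs(s,'blue')[2] if st[4]<2000])
E
```

```text
[0.61453055 0.31260528 0.20519417] (array([ 5.2, -4.5, 97.1]), array([0.2, 0.4, 0.3]))
[([207, 163, 6, 21, 52], [210.0, 174.0]), ([164, 178, 24, 10, 147], [177.0, 183.0]), ([203, 196, 26, 13, 182], [216.0, 202.0])]
```

Request:
move_arm --commands "0 -1 40 0 0 0 -1; 0 -1 80 0 0 0 -1; 0 -1 96 0 0 0 -1; 15 -1 96 0 0 0 -1; 30 -1 96 0 0 0 -1"

```text
t: 37.95
tcp_pos: [0.5831, 0.3078, 0.1064]
tool_rot: [0.003, 1.0, 0.0, 0.001]
force: [1.9, -0.6, 1.3]
finger_gap: 0.0
gripper_force: 0.7
```

Request:
move_arm --commands "14 0 0 0 0 0 -1; 28 0 3 0 0 0 -1; 40 0 9 0 0 0 -1; 50 0 15 0 0 0 -1; 50 0 15 0 0 0 -1"

```text
t: 38.58
tcp_pos: [0.5304, 0.3079, 0.0898]
tool_rot: [0.003, 1.0, -0.001, -0.002]
force: [0.3, 0.2, -0.2]
finger_gap: -0.001
gripper_force: 0.0
```

```bash
python3 - <<'E'
from h import *
print(telemetry.sense()['tcp_pos'],rel([.53,.3085,.0815],np.pi/2-.008))
s=snap('side','si20'); print([(st.tolist(),ce.round(0).tolist()) for i,st,ce in blobs(s,'blue')[2] if st[4]<2000])
E
```

```text
[0.53042112 0.30794719 0.08984427] (array([0.4, 0.6, 8.3]), array([-0.1, -0.2,  0.1]))
[([164, 178, 22, 10, 139], [176.0, 183.0]), ([183, 187, 24, 11, 126], [196.0, 193.0]), ([202, 197, 26, 12, 185], [215.0, 202.0])]
```

Request:
move_arm --commands "0 0 4 0 0 0 -1; 0 0 7 0 0 0 -1; 0 0 8 0 0 0 -1; 0 0 9 0 0 0 -1; 0 0 9 0 0 0 -1"

```text
t: 39.25
tcp_pos: [0.5331, 0.3082, 0.0835]
tool_rot: [0.003, 1.0, 0.0, 0.001]
force: [-2.1, -1.7, 9.2]
finger_gap: 0.001
gripper_force: 4.7
```

Request:
move_arm --commands "0 0 -25 0 0 0 -1; 0 0 -75 0 0 0 -1; 20 0 -135 0 0 0 -1; 40 0 -170 0 0 0 -1; 50 20 -170 0 0 0 -1"

```text
t: 39.88
tcp_pos: [0.4839, 0.3286, 0.2559]
tool_rot: [0.004, 1.0, 0.001, 0.003]
force: [-0.6, 0.2, -0.1]
finger_gap: -0.001
gripper_force: 0.0
```

Request:
move_arm --commands "20 50 0 0 0 0 -1; 40 100 0 0 0 0 -1; 60 150 0 0 0 0 -1; 60 150 0 0 0 0 -1; 60 150 0 0 0 0 -1"

```text
t: 40.5
tcp_pos: [0.4236, 0.4785, 0.2514]
tool_rot: [0.003, 1.0, -0.001, -0.0]
force: [0.2, -0.2, -0.3]
finger_gap: -0.001
gripper_force: 0.0
```

```bash
python3 - <<'E'
from h import *
print(telemetry.sense()['tcp_pos'])
sc=snap('scene','sc21');si=snap('side','si21')
for n,s,o in(('sc',sc,load('sc0')),('si',si,load('si0'))):
  for q in(o,s): print(n,[st.tolist() for i,st,ce in blobs(q,'blue')[2] if st[4]<500])
r=lambda im,x,y,w,h:cv2.resize(im[y:y+h,x:x+w,::-1],(400,300),interpolation=cv2.INTER_CUBIC)
cv2.imwrite('pics/cmp21.png',np.vstack([np.hstack([r(sc['image'],260,160,280,210),r(sc['image'],120,180,240,180)]),np.hstack([r(si['image'],130,130,280,210),r(si['image'],320,250,240,180)])]))
E
```

```text
[0.42356567 0.47850584 0.2514468 ]
sc [[469, 197, 18, 21, 228], [442, 201, 17, 21, 235], [415, 205, 17, 22, 239]]
sc [[39, 167, 22, 37, 325], [0, 188, 38, 22, 323], [469, 197, 18, 21, 235], [442, 201, 17, 21, 241], [415, 205, 17, 22, 237]]
si [[164, 178, 24, 10, 149], [182, 187, 26, 12, 183], [202, 196, 27, 13, 199]]
si [[165, 178, 23, 10, 147], [182, 187, 26, 12, 181], [202, 196, 27, 13, 198]]
```

View pics/cmp21.png

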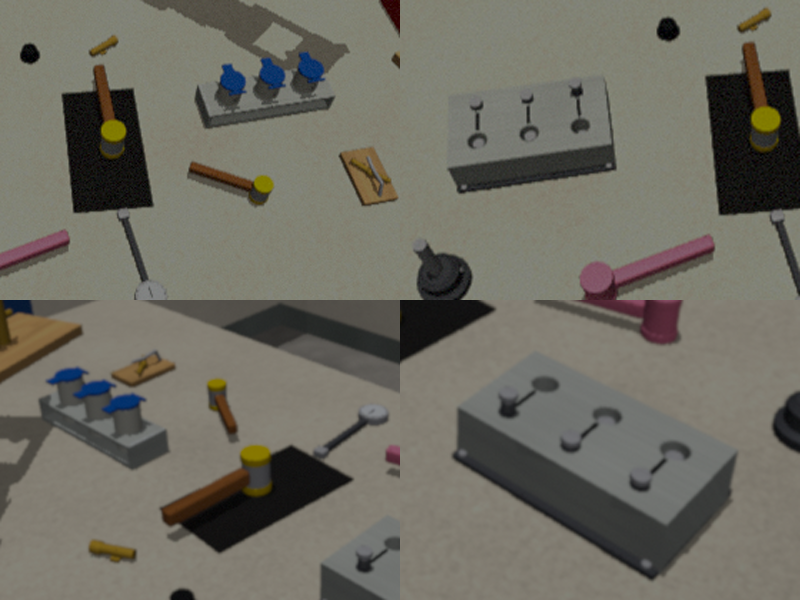

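The picture shows all three caps shut, with their blobs matching the first pictures. Both used pockets are empty with pegs 1 and 2 down, and peg 0 is untouched. The mallet stands on its mat and the other things are where they were. I'll hand it in.

```bash
python3 -c "
from station import ticket
print(ticket.sign_off())"
```

```text
the job is handed in; nothing more can be done
None
```

The job is handed in: bushes 1 and 2 (pocket 0 was empty) were knocked up with the mallet and put in tubes 2 and 1 with all caps pressed shut, and the mallet stands on its mat, nudged about 3 cm after I put it back so its handle tip overhangs the edge.

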